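# Pin back the sprung belt tensioner

## Robot

A 6-joint arm with a two-finger parallel gripper is mounted at the origin on a cart in front of the work surface, level with it; the furniture and walls round the work are solid. World frame = base frame: x ahead of the robot, y to its left, z up, the work surface at z = 0. Lengths are in mm, angles in rad, forces in N, time in s.
With the tool pointing down it reaches from about 300 to 775 mm from the base axis. Payload 14.6 kg.
Tool frame: the origin (TCP) lies midway between the tips of the shut fingers; the grasp point (between the pads) lies 19 mm behind it (pinch_z is the distance from the TCP to the grasp point, in mm); z points along the fingers, y is the direction in which the jaws open and shut (so a half turn about z gives the same grasp; the last joint's range is limited). The gripper opens to 94 mm and grips with 3 to 60 N. Pads are 16 mm wide; open, the fingers measure 119 mm over their backs; the gripper's body (75 mm by 177 mm) begins 78 mm behind the grasp point.
Start: joints at [1.273, 0.3, 1.521, -0, 1.321, -0.067], TCP at [125.814, 535.406, 205.446] pointing down, gripper open.
Joint ranges: [-3.03, 3.03], [-0.79, 2.21], [0.23, 2.52], [-1.04, 4.18], [0, 3.07], [-2.55, 2.55]. Speed limits (rad/s): [2.22, 2.22, 2.57, 3.14, 3.14, 3.14].

## Interface

Orientations are given as [roll, pitch, yaw] about the fixed x, y, z axes, in that order (R = Rz(yaw) Ry(pitch) Rx(roll)).
In Python, from cell import read_state, camera, sign_off, pinch_z gives the robot as it stands. The module is installed in compiled form; this text tells all that it offers.
- The arm moves only by the tool servo_tool, never from a script. Its argument "series" is a list of rows, each a list of 6 numbers: the shift along the tool's x, y, z in cm, then the turn, a rotation vector about the tool's x, y, z in rad. In form: [[tx, ty, tz, rx, ry, rz], ...]. A call has exactly 10 rows; each row is the pose to reach, as a shift and turn from the pose commanded when the call began, along the tool's axes at that moment; what a row does not reach only later rows make up. A row lasts 1/12 s, in which the tool goes at most 41.7 mm and 7.16 degrees, less where a joint would pass 70% of its speed; a pose out of reach is approached as far as the arm can. A call with a gripper value outside its range is refused whole. "gripper" is the finger opening in cm, from 0 to 9.4, set as the call begins (left out, the last holds). The fingers move at their own pace and stop on an object; "grip_force" is the grip in N (left out, the last holds). Time passes only in rows, so rows that repeat a pose let the fingers close, or fill a call up. It gives the time, the measured TCP pose, the force and the opening at its end, in the units of the state.
- read_state(): the state, without advancing time (a new reading comes with each control period).
- camera(name): name is "scene" or "top" or "wrist"; returns a dict with "pixels" (384x512x3 uint8, red, green, blue), "fx", "fy", "cx", "cy" (pixels), "pose" (4x4, takes a point from camera to world coordinates); the wrist camera has in their place "mount" (4x4, takes a point from camera to tool coordinates, whose origin is the TCP and whose axes are the flange's). Camera axes: x right, y down, z forward; pixel columns grow to the right and rows downward; lengths in mm; the calibration is good to about 2 mm. A picture is of the moment at which its call begins: read the wrist's pose just before it. There is no depth.
- sign_off(): hands the job in, once; it reports no verdict.
The state is a dict: "clock": time; "joints": joint angles; "qd": joint speeds; "effort": joint torques, N m; "eef_pos": TCP position; "eef_rot": TCP orientation; "wrist_force": force on the tool from outside, world axes, zero at the start; "moment": the same for the moment, N m; "finger_gap": finger opening in mm.
Only numpy, scipy, OpenCV 4.12 (cv2) and the standard library are available. Lean on these libraries where they do the work, as an engineer would, in place of code of your own. Each camera call takes 0.05 s, during which the arm holds its last target.

## Task

Take the red-headed locking pin from its holder, put it through the eye of the yellow tension wheel and, with the pin in the eye, turn the wheel against its spring until the pin finds the hidden lock hole underneath. Hold the wheel there, push the pin fully home until its collar sits on the wheel, and let go so that the pin keeps the spring back. Feel for the hole with light pressure, never forcing the pin, and leave the green cup, the sample tin, the brass weight and the roll of tape where they are.

Things in the scene. Friction and masses are not known exactly. Their poses are not given: they have to be found in the camera images.
- tensioner: Belt tensioner fixed to the desk: grey foot plate 180 x 170 x 10 mm, above it a steel lock sector and over that the yellow wheel (underside 32 mm, top 42 mm above the desk). Origin on the desk under the wheel's axis, z up; the wheel's eye looks roughly along -x. Do not press the pin against any part of it with more than 40 N in all (80 N once it is home).
- sector_axis (a point): Point on the wheel's axis level with the lock sector's flat top, 30 mm above the desk (sector 16 mm thick). Its one through hole is 14 mm wide, 62 mm from the axis, at an angle that differs each time and is not measured: it comes under the eye at a wheel turn of 0.30 to 1.00 rad. The wheel hides it: slide the pin's foot over the sector and feel it drop.
- wheel (a joint): Turn of the yellow tension wheel about its upright axis, rad: 0 at rest against its stop, growing counter-clockwise seen from above, end stop at 1.20. A spring turns it back to 0 whenever it is not held: about 0.30 N m at rest, 0.50 N m at 1.0 rad (5 to 8 N at the eye).
- wheel_hub (a point): Centre of the tension wheel on its upright axis, 42 mm above the desk (the level of the wheel's top face). A yellow wheel with a steel centre cap 8 mm high; a black grooved roller 44 mm across and 25 mm high stands on the wheel opposite the eye, 52 mm from the axis.
- wheel_eye (a point): Centre of the eye, a through hole 15.5 mm wide in the yellow wheel, at the wheel's top face, 62 mm from the axis; the wheel is 10 mm thick here. The wheel is a broad fan here, flat all round the eye, to 86 mm from the axis.
- lock_pin: Locking pin, loose, about 80 g, upright in its holder: steel shank 12 mm thick, 28 mm long, foot tapered to 9 mm over the last 2 mm; collar 22 mm wide, 28 to 32 mm above the tip; red square grip head 16 x 16 mm, 32 to 74 mm above the tip, flats facing the pin's x and y axes. Origin at the tip of the foot, z towards the head. Home, the tip is 14 mm above the desk.
- pin_holder: Black holder block 50 x 50 x 30 mm, fixed to the desk, origin under its centre. Its hole is 15 mm wide; the pin stands in it with the collar on its top, the tip 2 mm above the desk.
- cup_green: Green cup, 71 mm wide, 42 mm high, loose bystander; origin under its centre.
- sample_tin_a: Grey round sample tin with lid, 70 mm wide, 48 mm high, loose bystander; origin under its centre.
- weight_200: Brass check weight with knob, 32 mm wide, 34 mm high, loose bystander; origin under its centre.
- tape_masking: Roll of masking tape lying flat, 92 mm wide, 25 mm high, loose bystander; origin under its centre.

How it is judged:
By the outcome, as a careful person would: the job done as asked, in the order asked, and still so for the second after the job is handed in, with the robot touching nothing.
It also fails if it takes over 61 s, if anything falls off the work surface, if the arm or the gripper's body presses on something with over 40 N, if the wrist force passes 120 N, or if a joint passes its speed limit or range.

## Working session

There is one attempt and no reset: what is moved stays moved. The work goes in short steps, Python scripts to look and compute and a tool call to move; the robot and the scene stay as the last step left them, time stands still between calls to the robot, and variables do not carry over. Pictures are saved under pics/ and viewed, and the job is handed in when it is done.

Besides the shell and the picture viewer there is one more tool, called as name(argument=value, ...) on one line, values as JSON. servo_tool: Moves the arm, as the interface text tells. Its arguments: {"type":"object","properties":{"series":{"type":"array"},"gripper":{"type":"number"},"grip_force":{"type":"number"}},"required":["series"]}

```bash
mkdir -p pics
cat > h.py <<'E'
import numpy as np, cv2
from scipy.spatial.transform import Rotation as R
from cell import read_state, camera, sign_off, pinch_z
def snap(name,fn):
    s=read_state(); c=camera(name)
    cv2.imwrite('pics/'+fn,c['pixels'][:,:,::-1])
    if name=='wrist':
        T=np.eye(4);T[:3,:3]=R.from_euler('xyz',s['eef_rot']).as_matrix();T[:3,3]=s['eef_pos']
        c['pose']=T@c['mount']
    np.savez('pics/'+fn+'.npz',pose=c['pose'],k=[c['fx'],c['fy'],c['cx'],c['cy']],px=c['pixels'])
    return c
def ray(fn,u,v,z):
    d=np.load('pics/'+fn+'.npz');P=d['pose'];k=d['k']
    r=P[:3,:3]@np.array([(u-k[2])/k[0],(v-k[3])/k[1],1]);o=P[:3,3]
    return o+r*(z-o[2])/r[2]
def proj(fn,p):
    d=np.load('pics/'+fn+'.npz');P=d['pose'];k=d['k']
    q=P[:3,:3].T@(np.array(p)-P[:3,3]);return q[0]/q[2]*k[0]+k[2],q[1]/q[2]*k[1]+k[3]
def big(fn,u0,u1,v0,v1,s,out):
    d=np.load('pics/'+fn+'.npz')['px'][v0:v1,u0:u1,::-1]
    cv2.imwrite('pics/'+out,cv2.resize(d,None,fx=s,fy=s,interpolation=cv2.INTER_CUBIC))
E
python3 - <<'E'
from h import *
print(pinch_z,read_state())
for n in ['scene','top','wrist']:
    c=snap(n,n+'0.png');print(n,c['pose'].round(3).tolist(),c['fx'],c['cx'],c['cy'],)
E
```

```text
18.8 {'clock': 0.0, 'joints': array([ 1.27338329e+00,  3.00481564e-01,  1.52158914e+00,  1.09649856e-05,
        1.32070021e+00, -6.66046306e-02]), 'qd': array([-2.32805729e-05, -6.62528838e-04,  8.82732607e-04, -6.97775343e-04,
        1.16627386e-03,  2.07753154e-03]), 'effort': array([ 2.07966979e-03, -5.31811595e+01, -3.52735627e+01,  7.08703394e-02,
        2.43830297e-02, -8.64256549e-05]), 'eef_pos': array([125.74474096, 535.15892587, 204.87718462]), 'eef_rot': array([-3.14041772e+00, -8.90163055e-05,  2.91078148e+00]), 'wrist_force': array([ 0.85947824,  0.64407668, -0.98473759]), 'moment': array([-0.0286274 ,  0.02492895, -0.02444806]), 'finger_gap': 93.94759662698853}
scene [[0.674, -0.485, 0.557, -94.345], [-0.738, -0.456, 0.497, -728.773], [0.013, -0.746, -0.666, 787.134], [0.0, 0.0, 0.0, 1.0]] 406.45927430958864 258.63937567499045 189.2102875097699
top [[-0.024, -0.989, 0.148, 398.045], [-1.0, 0.024, -0.004, -191.536], [0.0, -0.148, -0.989, 940.979], [0.0, 0.0, 0.0, 1.0]] 364.13479019683353 259.8373973257018 187.1579638065782
wrist [[0.229, 0.934, 0.275, 45.131], [0.973, -0.22, -0.065, 553.72], [-0.0, 0.282, -0.959, 384.967], [0.0, 0.0, 0.0, 1.0]] 283.3012957958947 253.1291729321295 188.1016234398637
```

View pics/scene0.png

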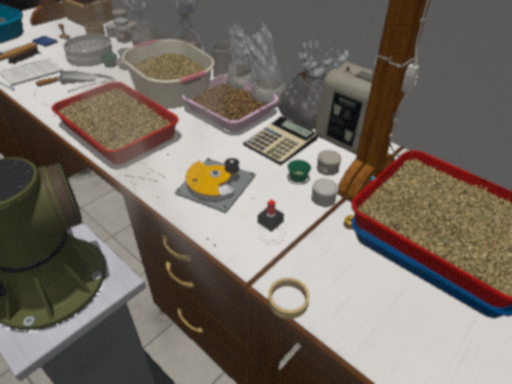

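View pics/top0.png

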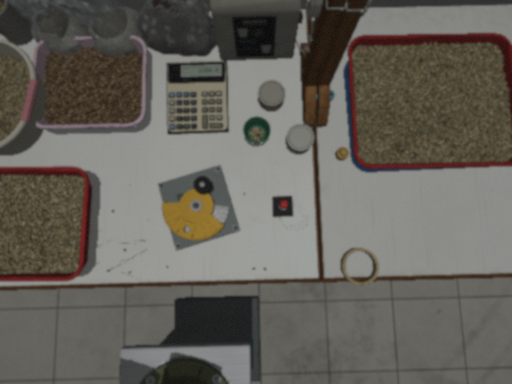

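View pics/wrist0.png

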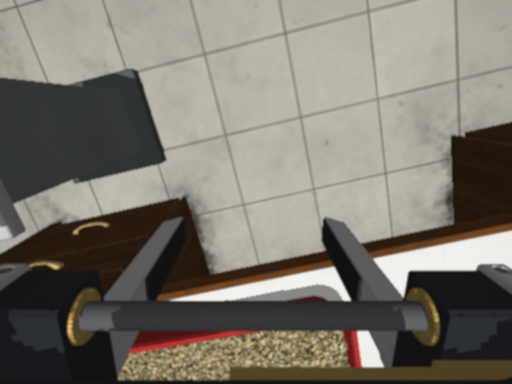

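Run:
```python
from h import *
big('top0.png',150,320,110,260,4.5,'t1.png')
print('pin head',ray('top0.png',284,204,72),'holder',ray('top0.png',283,206,30),'hub',ray('top0.png',195,206,50))
```

```text
pin head [ 486.13483002 -252.0239266    72.        ] holder [ 485.4145996  -252.26482369   30.        ] hub [488.77231121 -34.95371284  50.        ]
```

View pics/t1.png

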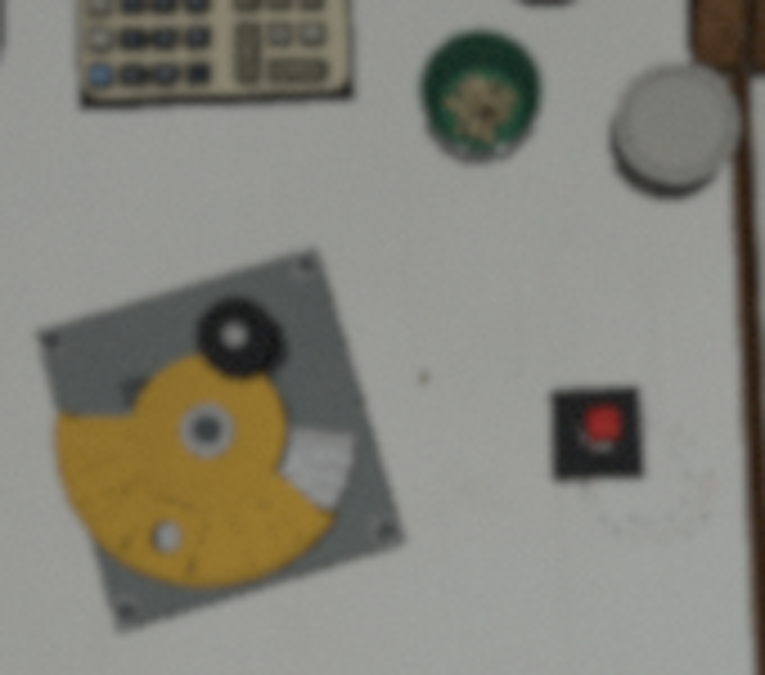

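servo_tool(series=[[-2,-2.6,0,0,0,-0.01],[-4,-5.2,0,0,0,-0.03],[-6.5,-8.4,0,0,0,-0.05],[-9,-11.6,0,0,0,-0.08],[-11.5,-14.8,0,0,0,-0.11],[-14,-18,0,0,0,-0.14],[-16.5,-21.2,0,0,0,-0.17],[-19,-24.5,0,0,0,-0.2],[-21.5,-27.7,0,0,0,-0.22],[-24,-30.9,0,0,0,-0.23]], gripper=6)

```text
clock: 0.98
eef_pos: [288.9, 177.9, 205.6]
eef_rot: [3.141, 0.001, -3.141]
wrist_force: [0.7, 1.2, 0.4]
finger_gap: 60.0
```

servo_tool(series=[[-1.7,-3.6,0,0,0,0],[-3.4,-7.3,0,0,0,0],[-5.1,-11,0,0,0,0],[-6.8,-14.7,0,0,0,0],[-8.5,-18.4,0,0,0,0],[-10.2,-22.1,0,0,0,0],[-11.9,-25.8,0,0,0,0],[-13.6,-29.5,0,0,0,0],[-15.3,-33.2,0,0,0,0],[-17,-36.9,0,0,0,0]])

```text
clock: 1.82
eef_pos: [458.7, -191.6, 205.2]
eef_rot: [3.141, -0.0, 3.14]
wrist_force: [0.7, 0.7, 0.6]
finger_gap: 60.0
```

servo_tool(series=[[-0.9,-2,0.6,0,0,0],[-1.8,-4,1.5,0,0,0],[-2.4,-5.4,2.5,0,0,0],[-2.7,-6.2,3.4,0,0,0],[-2.7,-6.2,4,0,0,0],[-2.7,-6.2,4,0,0,0],[-2.7,-6.2,4,0,0,0],[-2.7,-6.2,4,0,0,0],[-2.7,-6.2,4,0,0,0],[-2.7,-6.2,4,0,0,0]])

```text
clock: 2.65
eef_pos: [485.6, -251.1, 166.1]
eef_rot: [-3.141, 0.001, 3.141]
wrist_force: [-0.1, 0.7, -0.3]
finger_gap: 60.3
```

Run:
```python
from h import *
s=read_state();print(s['clock'],s['joints'],s['eef_pos'],s['eef_rot'],s['wrist_force'])
snap('wrist','w1.png')
```

```text
2.65 [-5.44252936e-01  3.26780426e-01  1.58008910e+00  3.25534696e-05
  1.23366362e+00 -2.11479817e+00] [ 485.57855166 -251.09353021  166.12718511] [-3.14107059e+00  9.22462783e-04  3.14133105e+00] [-0.06380673  0.67202321 -0.26559583]
```

View pics/w1.png

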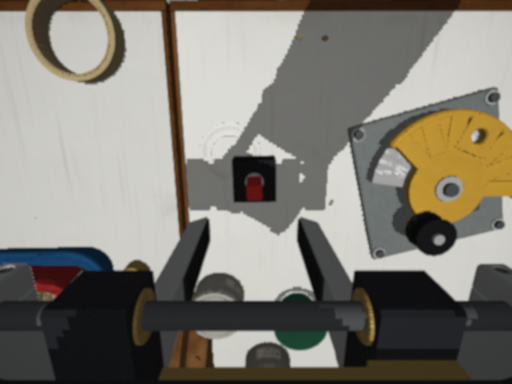

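Run:
```python
from h import *
big('w1.png',215,305,140,220,8,'w1a.png')
big('w1.png',340,512,80,265,4,'w1b.png')
d=np.load('pics/w1.png.npz');print(d['pose'].round(3))
```

```text
[[ 1.00000e-03  9.59000e-01  2.83000e-01  4.02553e+02]
 [ 1.00000e+00 -1.00000e-03 -0.00000e+00 -2.51451e+02]
 [ 0.00000e+00  2.83000e-01 -9.59000e-01  3.46078e+02]
 [ 0.00000e+00  0.00000e+00  0.00000e+00  1.00000e+00]]
```

View pics/w1a.png

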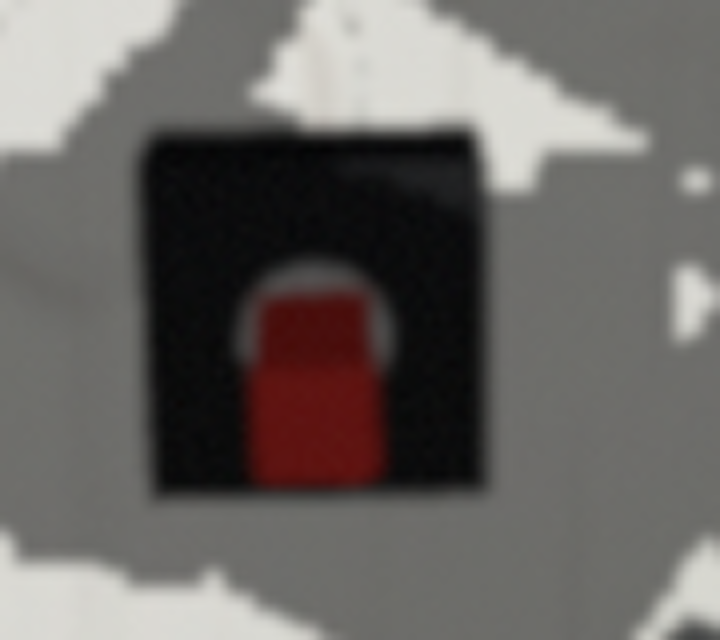

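View pics/w1b.png

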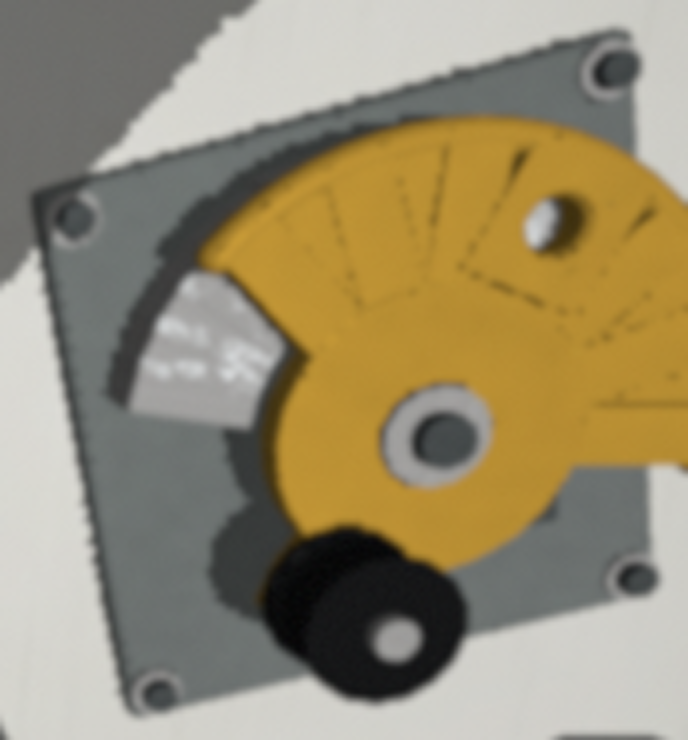

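Run:
```python
from h import *
print('pin w',ray('w1.png',254.4,193.5,76),'collar',ray('w1.png',254.4,182,34),'hold',ray('w1.png',215+317/8,140+310/8,30))
e=ray('w1.png',479.2,136,42);h=ray('w1.png',449.2,189.2,50);r=ray('w1.png',439.3,239.5,67)
print('w eye',e,'hub',h,'rol',r)
e2=ray('top0.png',187.1,229.3,42);h2=ray('top0.png',195.8,205.6,50);r2=ray('top0.png',150+235/4.5,110+335/4.5,67)
print('t eye',e2,'hub',h2,'rol',r2)
print('t pin',ray('top0.png',284,203.6,76))
for a,b in((e,h),(e2,h2)):
    d=(a-b)[:2];print(np.hypot(*d),np.degrees(np.arctan2(d[1],d[0])))
for a,b in((h,r),(h2,r2)):
    d=(a-b)[:2];print(np.hypot(*d),np.degrees(np.arctan2(d[1],d[0])))
```

```text
pin w [ 487.93831168 -250.19763303   76.        ] collar [ 487.4532612  -250.00871086   34.        ] hold [ 484.66217298 -249.73270351   30.        ]
w eye [434.88764923 -11.40211996  42.        ] hub [491.42840104 -37.52757896  50.        ] rol [543.32041443 -49.43201769  67.        ]
t eye [432.67712398 -14.28292492  42.        ] hub [489.71016886 -36.91533729  50.        ] rol [539.17907224 -55.37943701  67.        ]
t pin [ 486.68722391 -251.77837395   76.        ]
62.284799296165055 155.2000301691566
61.359549365198355 158.35534639224156
53.23999168661379 167.07945906526245
52.80241831049111 159.53208243919298
```

servo_tool(series=[[-0.1,0,1,0,0,0],[-0.2,0.06,3,0,0,0],[-0.2,0.06,5,0,0,0],[-0.2,0.06,7,0,0,0],[-0.2,0.06,9,0,0,0],[-0.2,0.06,11,0,0,0],[-0.2,0.06,12,0,0,0],[-0.2,0.06,12.5,0,0,0],[-0.2,0.06,12.5,0,0,0],[-0.2,0.06,12.5,0,0,0]], gripper=4)

```text
clock: 3.53
eef_pos: [487.8, -251.0, 41.1]
eef_rot: [-3.141, 0.001, 3.141]
wrist_force: [0.3, 0.3, 0.5]
finger_gap: 40.1
```

Run:
```python
from h import *
s=read_state();print(s['clock'],s['eef_pos'],s['eef_rot'],s['wrist_force'])
snap('wrist','w2.png');big('w2.png',180,330,120,320,3.7,'w2a.png')
```

```text
3.5333 [ 487.75612662 -251.03139951   41.0698105 ] [-3.14118128e+00  6.78414220e-04  3.14079507e+00] [0.28195004 0.33298233 0.45237822]
```

View pics/w2a.png

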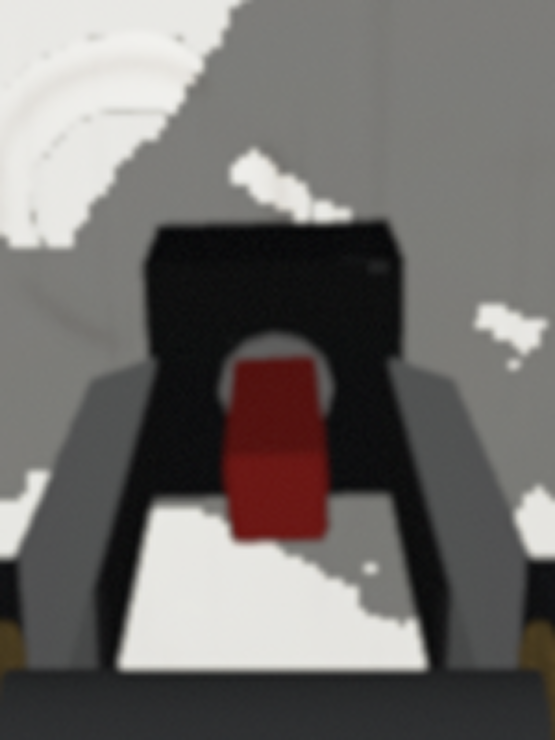

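servo_tool(series=[[0,0,0,0,0,0],[0,0,0,0,0,0],[0,0,0,0,0,0],[0,0,0,0,0,0],[0,0,0,0,0,0],[0,0,0,0,0,0],[0,0,0,0,0,0],[0,0,0,0,0,0],[0,0,0,0,0,0],[0,0,0,0,0,0]], gripper=0.5, grip_force=50)

```text
clock: 4.42
eef_pos: [487.6, -250.9, 40.7]
eef_rot: [-3.141, 0.0, 3.141]
wrist_force: [-1.0, 0.9, 5.5]
finger_gap: 15.5
```

Run:
```python
from h import *
s=read_state();print(s['clock'],s['eef_pos'],s['eef_rot'],s['wrist_force'],s['finger_gap'])
print(ray('w2.png',255.1,254.3,76))
```

```text
4.4167 [ 487.55903507 -250.90089663   40.74663802] [-3.14141293e+00  3.40391702e-04  3.14084441e+00] [-0.99882973  0.92196515  5.52254518] 15.537604742285952
[ 487.13968767 -250.30227716   76.        ]
```

servo_tool(series=[[0,0,-0.5,0,0,0],[0,0,-1.5,0,0,0],[0,0,-3,0,0,0],[0,0,-5,0,0,0],[0,1,-7,0,0,0],[0.2,3,-8,0,0,0],[0.5,6,-8,0,0,0],[1,9,-8,0,0,0],[1.5,12,-8,0,0,0],[2,15,-8,0,0,0]])

```text
clock: 5.25
eef_pos: [467.1, -99.6, 121.2]
eef_rot: [-3.141, 0.001, 3.141]
wrist_force: [-0.4, -0.3, -2.0]
finger_gap: 15.9
```

servo_tool(series=[[0.2,3,0,0,0,0],[0.4,5.5,0,0,0,0],[0.6,7.5,0,0,0,0],[0.7,8.6,0,0,0,0],[0.7,8.8,0,0,0,0],[0.7,8.8,0,0,0,0],[0.7,8.8,0,0,0,0],[0.7,8.8,0,0,0,0],[0.7,8.8,0,0,0,0],[0.7,8.8,0,0,0,0]])

```text
clock: 6.08
eef_pos: [460.7, -13.5, 120.4]
eef_rot: [-3.142, -0.0, 3.14]
wrist_force: [-0.6, 0.4, -1.3]
finger_gap: 15.7
```

Run:
```python
from h import *
s=read_state();print(s['clock'],s['eef_pos'],s['eef_rot'],s['wrist_force'],s['finger_gap'],s['joints'])
snap('wrist','w3.png');big('w3.png',150,400,80,330,3,'w3a.png');snap('scene','s3.png')
```

```text
6.0833 [460.65958449 -13.45681117 120.41064178] [-3.14156412e+00 -1.19972041e-04  3.13983392e+00] [-0.62115809  0.35954063 -1.29020205] 15.696513730925025 [-1.08680625e-01  1.97963963e-01  1.86117411e+00 -4.66224109e-05
  1.08257082e+00 -1.67769635e+00]
```

View pics/w3a.png

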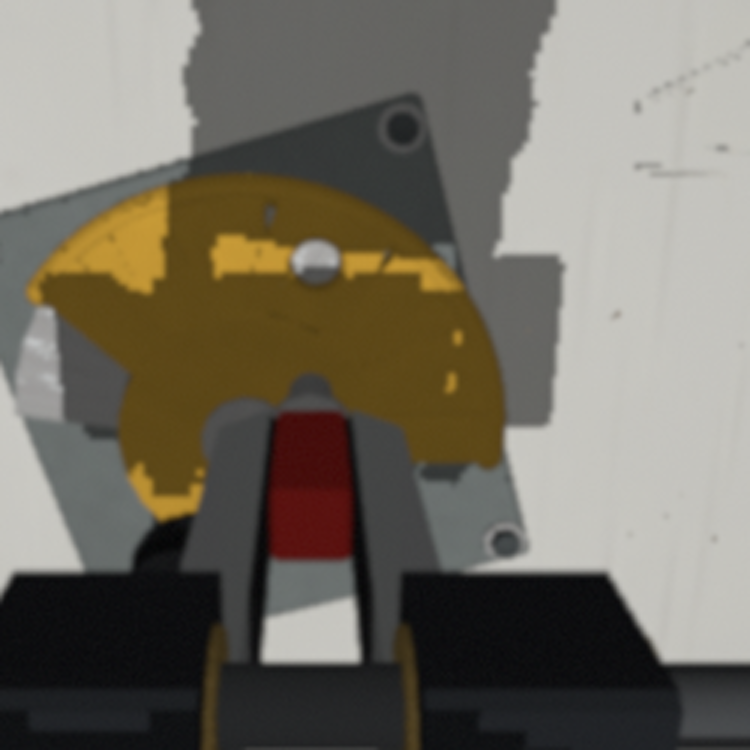

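View pics/w3.png

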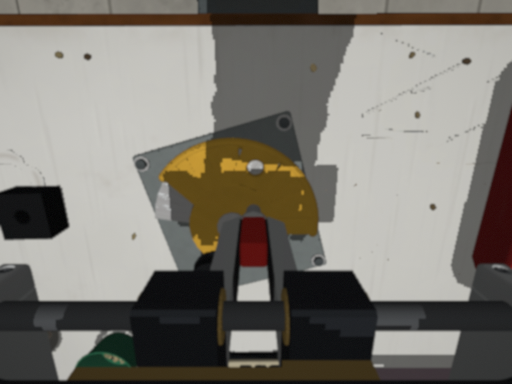

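Run:
```python
from h import *
e=ray('w3.png',255.3,166.8,42);print('eye',e)
print('head',ray('w3.png',150+312/3,80+523/3,120.4+35.3), 'TCP',read_state()['eef_pos'])
for a in [(402,128),(505,542)]: print(ray('w3.png',150+a[0]/3,80+a[1]/3,12))
print(ray('w3.png',141,163.5,12))
print(ray('w1.png',340+75/4,80+218/4,12),ray('w1.png',340+612/4,80+70/4,12),ray('w1.png',340+632/4,80+578/4,12),ray('w1.png',340+157/4,80+693/4,12))
```

```text
eye [433.19805478 -11.70938045  42.        ]
head [459.88773391 -13.37219186 155.7       ] TCP [460.61568526 -13.20831462 120.40163579]
[394.96525995  17.06207992  12.        ]
[549.69987957  60.8755215   12.        ]
[ 435.85153653 -129.72140394   12.        ]
[ 436.23025042 -128.40631623   12.        ] [395.2986246   18.15433278  12.        ] [550.00361583  61.51438793  12.        ] [590.97761317 -85.1501246   12.        ]
```

servo_tool(series=[[0.5,0,0.2,0,0,0],[1,0.05,0.6,0,0,0],[1.6,0.1,1,0,0,0],[2.2,0.15,1.5,0,0,0],[2.6,0.15,2,0,0,0],[2.7,0.15,2.6,0,0,0],[2.7,0.15,3,0,0,0],[2.7,0.15,3.3,0,0,0],[2.7,0.15,3.3,0,0,0],[2.7,0.15,3.3,0,0,0]])

```text
clock: 7.02
eef_pos: [433.7, -11.3, 87.3]
eef_rot: [3.142, -0.0, 3.141]
wrist_force: [-0.3, -0.1, -0.7]
finger_gap: 16.0
```

Run:
```python
from h import *
s=read_state();print(s['clock'],s['eef_pos'],s['eef_rot'],s['wrist_force'],s['finger_gap'])
snap('wrist','w4.png');big('w4.png',200,310,160,280,6,'w4a.png');snap('top','t4.png');big('t4.png',150,260,170,260,6,'t4a.png');snap('scene','s4.png');big('s4.png',170,270,130,220,6,'s4a.png')
```

```text
7.0167 [433.74263425 -11.32767348  87.33911527] [ 3.14156211e+00 -2.64264173e-04  3.14079730e+00] [-0.25914024 -0.09581253 -0.73009661] 16.010657635128492
```

View pics/w4a.png

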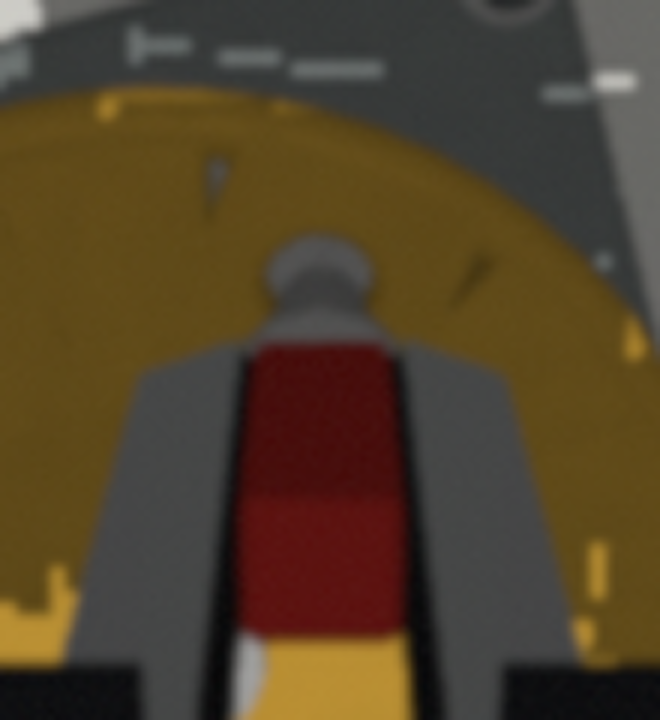

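View pics/s4a.png

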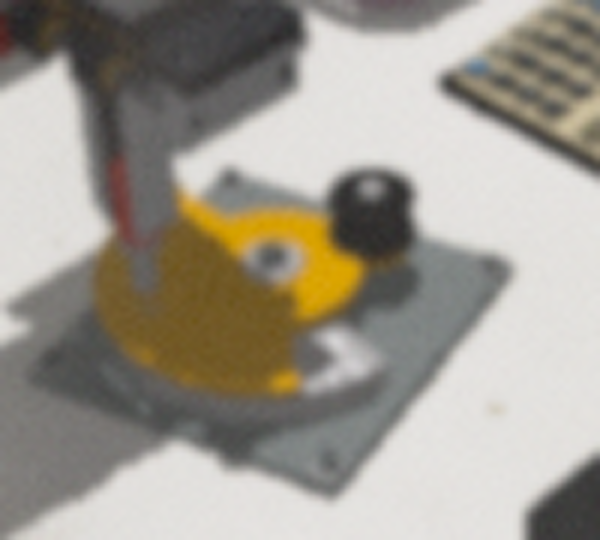

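```bash
python3 - <<'E'
from h import *
t=read_state()['eef_pos']
f=lambda p:tuple(((np.array(proj('w4.png',p))-[200,160])*6).round(0))
for dx in(-7.75,7.75):print('eye rim',f((433.2+dx,-11.7,42)))
for dy in(-7.75,7.75):print('eye rim',f((433.2,-11.7+dy,42)))
zt=t[2]-38.8
for dx in(-4.5,4.5):print('foot',f((t[0]+dx,t[1],zt)))
for dx in(-6,6):print('shank',f((t[0]+dx,t[1],zt+2)))
for dx in(-11,11):print('collar',f((t[0]+dx,t[1],zt+28)))
for dx in(-8,8):print('head',f((t[0]+dx,t[1],zt+74)))
E
python3 -c "
import cv2;a=cv2.imread('pics/w4.png')[190:225,235:275];cv2.imwrite('pics/w4b.png',cv2.convertScaleAbs(cv2.resize(a,None,fx=18,fy=16,interpolation=2),alpha=1.8))"
```

```text
eye rim (np.float64(319.0), np.float64(225.0))
eye rim (np.float64(319.0), np.float64(329.0))
eye rim (np.float64(264.0), np.float64(278.0))
eye rim (np.float64(374.0), np.float64(278.0))
foot (np.float64(321.0), np.float64(268.0))
foot (np.float64(321.0), np.float64(329.0))
shank (np.float64(321.0), np.float64(262.0))
shank (np.float64(321.0), np.float64(345.0))
collar (np.float64(322.0), np.float64(296.0))
collar (np.float64(322.0), np.float64(463.0))
head (np.float64(323.0), np.float64(499.0))
head (np.float64(323.0), np.float64(649.0))
```

View pics/w4b.png

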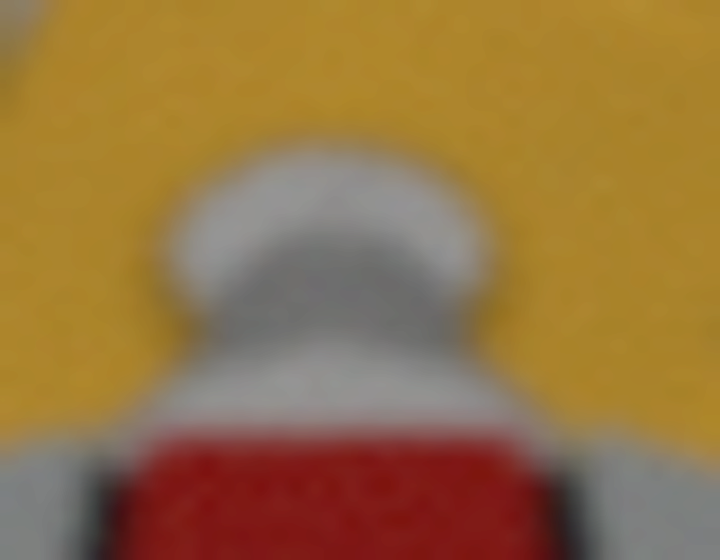

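servo_tool(series=[[-0.06,-0.04,0.1,0,0,0],[-0.06,-0.04,0.2,0,0,0],[-0.06,-0.04,0.3,0,0,0],[-0.06,-0.04,0.4,0,0,0],[-0.06,-0.04,0.5,0,0,0],[-0.06,-0.04,0.6,0,0,0],[-0.06,-0.04,0.7,0,0,0],[-0.06,-0.04,0.8,0,0,0],[-0.06,-0.04,0.85,0,0,0],[-0.06,-0.04,0.85,0,0,0]])

```text
clock: 8.0
eef_pos: [434.2, -11.7, 78.8]
eef_rot: [3.142, -0.0, 3.141]
wrist_force: [0.4, 0.0, -1.2]
finger_gap: 16.0
```

servo_tool(series=[[0,0,0.05,0,0,0],[0,0,0.1,0,0,0],[0,0,0.15,0,0,0],[0,0,0.2,0,0,0],[0,0,0.25,0,0,0],[0,0,0.3,0,0,0],[0,0,0.35,0,0,0],[0,0,0.4,0,0,0],[0,0,0.45,0,0,0],[0,0,0.45,0,0,0]])

```text
clock: 8.83
eef_pos: [434.2, -11.7, 74.4]
eef_rot: [3.142, -0.0, 3.141]
wrist_force: [-0.6, 0.0, -1.6]
finger_gap: 15.6
```

Run:
```python
from h import *
s=read_state();print(s['clock'],s['eef_pos'],s['eef_rot'],s['wrist_force'],s['moment'],s['finger_gap'])
```

```text
8.8333 [434.16603532 -11.72578327  74.35260392] [ 3.14158203e+00 -1.32936132e-04  3.14077531e+00] [-0.58889423  0.01017856 -1.55952143] [ 0.00361297 -0.00708923  0.04490549] 15.606837533280663
```

servo_tool(series=[[0,0,0.05,0,0,0],[0,0,0.1,0,0,0],[0,0,0.15,0,0,0],[0,0,0.2,0,0,0],[0,0,0.25,0,0,0],[0,0,0.3,0,0,0],[0,0,0.35,0,0,0],[0,0,0.4,0,0,0],[0,0,0.43,0,0,0],[0,0,0.43,0,0,0]])

```text
clock: 9.67
eef_pos: [434.2, -11.7, 70.1]
eef_rot: [3.142, -0.0, 3.141]
wrist_force: [-0.4, 0.3, -0.9]
finger_gap: 15.9
```

servo_tool(series=[[0,0,0.02,0,0,0],[0,0,0.04,0,0,0],[0,0,0.06,0,0,0],[0,0,0.08,0,0,0],[0,0,0.1,0,0,0],[0,0,0.1,0,0,0],[0,0,0.1,0,0,0],[0,0,0.1,0,0,0],[0,0,0.1,0,0,0],[0,0,0.1,0,0,0]])

```text
clock: 10.5
eef_pos: [434.2, -11.7, 69.2]
eef_rot: [3.142, 0.0, 3.141]
wrist_force: [0.7, 1.2, -1.4]
finger_gap: 15.6
```

servo_tool(series=[[0,0,0.02,0,0,0],[0,0,0.04,0,0,0],[0,0,0.06,0,0,0],[0,0,0.08,0,0,0],[0,0,0.08,0,0,0],[0,0,0.08,0,0,0],[0,0,0.08,0,0,0],[0,0,0.08,0,0,0],[0,0,0.08,0,0,0],[0,0,0.08,0,0,0]])

```text
clock: 11.33
eef_pos: [434.3, -11.7, 68.7]
eef_rot: [-3.142, 0.0, 3.141]
wrist_force: [-2.5, 0.7, 4.9]
finger_gap: 16.0
```

servo_tool(series=[[0.06,-0.18,0,0,0,0],[0.13,-0.36,0,0,0,0],[0.2,-0.54,0,0,0,0],[0.26,-0.74,0,0,0,0],[0.33,-0.95,0,0,0,0],[0.37,-1.11,0,0,0,0],[0.41,-1.27,0,0,0,0],[0.45,-1.47,0,0,0,0],[0.475,-1.66,0,0,0,0],[0.475,-1.66,0,0,0,0]])

```text
clock: 12.17
eef_pos: [430.3, -28.2, 68.7]
eef_rot: [3.141, 0.002, 3.14]
wrist_force: [4.3, 4.3, 0.9]
finger_gap: 15.6
```

Run:
```python
from h import *
s=read_state();print(s['clock'],s['eef_pos'],s['eef_rot'],s['wrist_force'],s['moment'],s['finger_gap'])
snap('wrist','w5.png');big('w5.png',180,330,140,290,5,'w5a.png')
```

```text
12.1667 [430.33633971 -28.18174788  68.71935571] [3.14085503e+00 2.49611497e-03 3.14042983e+00] [4.32269373 4.26188415 0.92666578] [ 1.07319338 -1.04710202  0.05662513] 15.554422610994736
```

View pics/w5a.png

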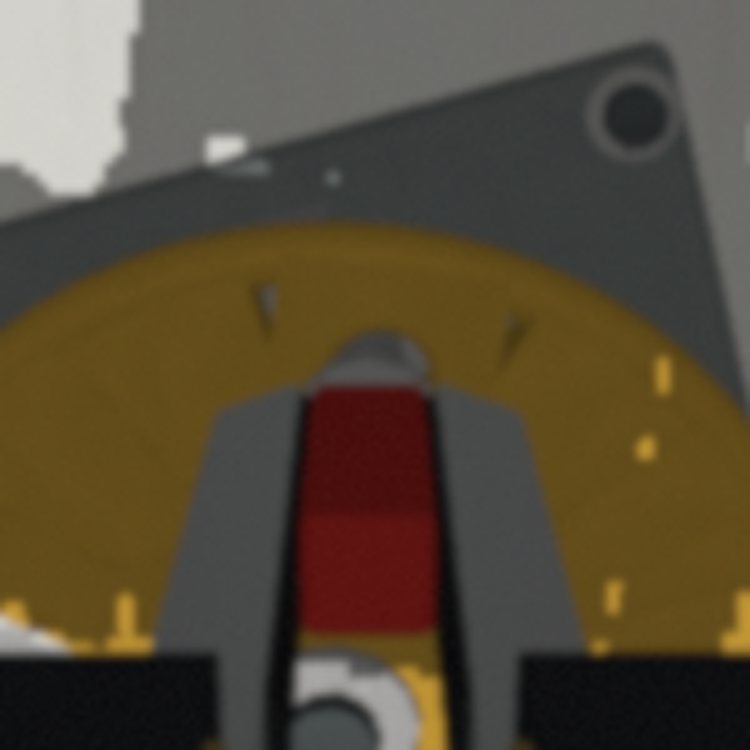

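Run:
```python
from h import *
big('w5.png',220,290,260,320,10,'w5b.png')
for z in(50,54): print(ray('w5.png',180+335/5,140+742/5,z))
```

```text
[491.46639192 -33.6574963   50.        ]
[488.55640824 -33.55743134  54.        ]
```

View pics/w5b.png

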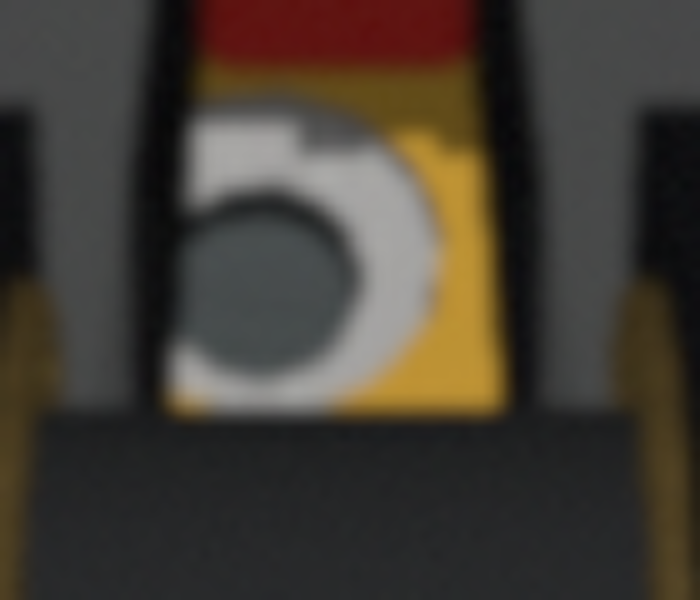

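Run:
```python
from h import *
for v in (285.5,287,289): print(ray('w5.png',246.2,v,50))
for x in (490,491,492,493):
  for y in(-38,-36.5,-35,-33.5):
    print((x,y),[tuple(round(float(q),1) for q in ((np.array(proj(f,(x,y,50)))-o)*s)) for f,o,s in(('w5.png',(220,260),10),('w1.png',(340,80),4),('top0.png',(150,110),4.5))])
```

```text
[488.71210457 -34.28710332  50.        ]
[490.1334609  -34.29945829  50.        ]
[492.03637928 -34.31599918  50.        ]
(490, -38) [(216.6, 268.7), (436.1, 431.8), (208.1, 429.6)]
(490, -36.5) [(235.0, 268.7), (441.6, 431.8), (205.3, 429.7)]
(490, -35) [(253.4, 268.6), (447.1, 431.8), (202.6, 429.8)]
(490, -33.5) [(271.8, 268.6), (452.6, 431.8), (199.8, 429.8)]
(491, -38) [(216.8, 279.2), (435.4, 435.3), (208.1, 427.8)]
(491, -36.5) [(235.1, 279.2), (440.9, 435.3), (205.3, 427.9)]
(491, -35) [(253.5, 279.1), (446.4, 435.3), (202.6, 427.9)]
(491, -33.5) [(271.9, 279.1), (451.9, 435.3), (199.8, 428.0)]
(492, -38) [(216.9, 289.7), (434.7, 438.8), (208.1, 426.0)]
(492, -36.5) [(235.3, 289.7), (440.2, 438.8), (205.3, 426.0)]
(492, -35) [(253.6, 289.6), (445.7, 438.8), (202.6, 426.1)]
(492, -33.5) [(272.0, 289.6), (451.1, 438.8), (199.8, 426.2)]
(493, -38) [(217.1, 300.2), (433.9, 442.3), (208.1, 424.1)]
(493, -36.5) [(235.4, 300.2), (439.4, 442.3), (205.3, 424.2)]
(493, -35) [(253.7, 300.1), (444.9, 442.3), (202.6, 424.3)]
(493, -33.5) [(272.1, 300.1), (450.4, 442.3), (199.9, 424.3)]
```

servo_tool(series=[[-0.06,-0.06,0.02,0,0,0],[-0.13,-0.12,0.02,0,0,0],[-0.17,-0.18,0.02,0,0,0],[-0.17,-0.24,0.02,0,0,0],[-0.16,-0.3,0.02,0,0,0],[-0.16,-0.36,0.02,0,0,0],[-0.16,-0.4,0.02,0,0,0],[-0.16,-0.4,0.02,0,0,0],[-0.16,-0.4,0.02,0,0,0],[-0.16,-0.4,0.02,0,0,0]])

```text
clock: 13.05
eef_pos: [431.0, -31.3, 68.6]
eef_rot: [3.139, 0.0, 3.14]
wrist_force: [-3.5, 12.5, 10.7]
finger_gap: 15.4
```

servo_tool(series=[[0,-0.05,-0.015,0,0,0],[0,-0.1,-0.015,0,0,0],[0,-0.15,-0.015,0,0,0],[0,-0.2,-0.015,0,0,0],[0,-0.25,-0.015,0,0,0],[0,-0.3,-0.015,0,0,0],[0,-0.32,-0.015,0,0,0],[0,-0.32,-0.015,0,0,0],[0,-0.32,-0.015,0,0,0],[0,-0.32,-0.015,0,0,0]])

```text
clock: 13.88
eef_pos: [431.1, -34.5, 68.6]
eef_rot: [3.139, 0.0, 3.14]
wrist_force: [-0.8, 11.4, 7.7]
finger_gap: 15.7
```

servo_tool(series=[[0,-0.06,-0.005,0,0,0],[0,-0.12,-0.005,0,0,0],[0,-0.18,-0.005,0,0,0],[-0.01,-0.24,-0.005,0,0,0],[-0.02,-0.3,-0.005,0,0,0],[-0.02,-0.36,-0.005,0,0,0],[-0.02,-0.36,-0.005,0,0,0],[-0.02,-0.36,-0.005,0,0,0],[-0.02,-0.36,-0.005,0,0,0],[-0.02,-0.36,-0.005,0,0,0]])

```text
clock: 14.72
eef_pos: [431.4, -38.2, 68.6]
eef_rot: [3.14, 0.0, 3.14]
wrist_force: [-0.2, 10.6, 7.3]
finger_gap: 15.9
```

servo_tool(series=[[0,-0.06,0,0,0,0],[-0.01,-0.12,0,0,0,0],[-0.02,-0.18,0,0,0,0],[-0.03,-0.24,0,0,0,0],[-0.03,-0.3,0,0,0,0],[-0.04,-0.36,0,0,0,0],[-0.04,-0.36,0,0,0,0],[-0.04,-0.36,0,0,0,0],[-0.04,-0.36,0,0,0,0],[-0.04,-0.36,0,0,0,0]])

```text
clock: 15.55
eef_pos: [431.7, -41.8, 68.6]
eef_rot: [3.14, 0.0, 3.14]
wrist_force: [-0.4, 11.3, 7.2]
finger_gap: 16.1
```

servo_tool(series=[[-0.01,-0.06,0,0,0,0],[-0.02,-0.12,0,0,0,0],[-0.03,-0.18,0,0,0,0],[-0.04,-0.24,0,0,0,0],[-0.05,-0.3,0,0,0,0],[-0.06,-0.35,0,0,0,0],[-0.06,-0.35,0,0,0,0],[-0.06,-0.35,0,0,0,0],[-0.06,-0.35,0,0,0,0],[-0.06,-0.35,0,0,0,0]])

```text
clock: 16.38
eef_pos: [432.2, -45.2, 68.6]
eef_rot: [3.14, -0.0, 3.14]
wrist_force: [-2.2, 11.0, 7.2]
finger_gap: 15.8
```

servo_tool(series=[[-0.01,-0.06,0,0,0,0],[-0.02,-0.12,0,0,0,0],[-0.04,-0.18,0,0,0,0],[-0.05,-0.24,0,0,0,0],[-0.07,-0.3,0,0,0,0],[-0.08,-0.35,0,0,0,0],[-0.08,-0.35,0,0,0,0],[-0.08,-0.35,0,0,0,0],[-0.08,-0.35,0,0,0,0],[-0.08,-0.35,0,0,0,0]])

```text
clock: 17.22
eef_pos: [432.8, -48.9, 68.4]
eef_rot: [3.14, -0.001, 3.141]
wrist_force: [-1.0, 10.0, 6.7]
finger_gap: 15.8
```

servo_tool(series=[[-0.01,-0.05,0,0,0,0],[-0.03,-0.1,0,0,0,0],[-0.04,-0.15,0,0,0,0],[-0.06,-0.2,0,0,0,0],[-0.07,-0.25,0,0,0,0],[-0.07,-0.25,0,0,0,0],[-0.07,-0.25,0,0,0,0],[-0.07,-0.25,0,0,0,0],[-0.07,-0.25,0,0,0,0],[-0.07,-0.25,0,0,0,0]])

```text
clock: 18.05
eef_pos: [433.4, -51.6, 68.2]
eef_rot: [3.14, -0.001, 3.141]
wrist_force: [-0.4, 6.1, 2.2]
finger_gap: 15.7
```

servo_tool(series=[[-0.02,-0.05,0,0,0,0],[-0.03,-0.1,0,0,0,0],[-0.04,-0.14,0,0,0,0],[-0.04,-0.14,0,0,0,0],[-0.04,-0.14,0,0,0,0],[-0.04,-0.14,0,0,0,0],[-0.04,-0.14,0,0,0,0],[-0.04,-0.14,0,0,0,0],[-0.04,-0.14,0,0,0,0],[-0.04,-0.14,0,0,0,0]])

```text
clock: 18.88
eef_pos: [433.8, -53.0, 68.1]
eef_rot: [3.14, -0.001, 3.141]
wrist_force: [-0.9, 6.8, 1.6]
finger_gap: 15.7
```

servo_tool(series=[[0,0,0.02,0,0,0],[0,0,0.04,0,0,0],[0,0,0.06,0,0,0],[0,0,0.06,0,0,0],[0,0,0.06,0,0,0],[0,0,0.06,0,0,0],[0,0,0.06,0,0,0],[0,0,0.06,0,0,0],[0,0,0.06,0,0,0],[0,0,0.06,0,0,0]])

```text
clock: 19.72
eef_pos: [433.6, -53.0, 67.5]
eef_rot: [3.14, -0.001, 3.141]
wrist_force: [-2.1, 6.7, 1.7]
finger_gap: 15.9
```

servo_tool(series=[[0,0,0.02,0,0,0],[0,0,0.04,0,0,0],[0,0,0.06,0,0,0],[0,0,0.08,0,0,0],[0,0,0.1,0,0,0],[0,0,0.1,0,0,0],[0,0,0.1,0,0,0],[0,0,0.1,0,0,0],[0,0,0.1,0,0,0],[0,0,0.1,0,0,0]])

```text
clock: 20.55
eef_pos: [433.6, -53.0, 66.5]
eef_rot: [3.14, -0.001, 3.141]
wrist_force: [-2.1, 5.9, 2.8]
finger_gap: 15.8
```

servo_tool(series=[[0,0,0.02,0,0,0],[0,0,0.04,0,0,0],[0,0,0.06,0,0,0],[0,0,0.08,0,0,0],[0,0,0.1,0,0,0],[0,0,0.12,0,0,0],[0,0,0.15,0,0,0],[0,0,0.15,0,0,0],[0,0,0.15,0,0,0],[0,0,0.15,0,0,0]])

```text
clock: 21.38
eef_pos: [433.5, -53.0, 65.0]
eef_rot: [3.14, -0.001, 3.141]
wrist_force: [-2.3, 6.0, 2.4]
finger_gap: 15.5
```

servo_tool(series=[[0,0,0.06,0,0,0],[0,0,0.12,0,0,0],[0,0,0.18,0,0,0],[0,0,0.24,0,0,0],[0,0,0.3,0,0,0],[0,0,0.36,0,0,0],[0,0,0.42,0,0,0],[0,0,0.48,0,0,0],[0,0,0.5,0,0,0],[0,0,0.5,0,0,0]])

```text
clock: 22.22
eef_pos: [433.6, -53.0, 60.0]
eef_rot: [3.14, -0.001, 3.141]
wrist_force: [-2.9, 6.0, 3.0]
finger_gap: 15.9
```

servo_tool(series=[[0,0,0.06,0,0,0],[0,0,0.12,0,0,0],[0,0,0.18,0,0,0],[0,0,0.24,0,0,0],[0,0,0.3,0,0,0],[0,0,0.36,0,0,0],[0,0,0.42,0,0,0],[0,0,0.48,0,0,0],[0,0,0.54,0,0,0],[0,0,0.6,0,0,0]])

```text
clock: 23.05
eef_pos: [433.6, -53.0, 54.0]
eef_rot: [3.14, -0.001, 3.141]
wrist_force: [-2.0, 6.1, 2.9]
finger_gap: 15.7
```

Down to about 1 mm above home; finish until the collar is felt.

servo_tool(series=[[0,0,0.02,0,0,0],[0,0,0.04,0,0,0],[0,0,0.06,0,0,0],[0,0,0.08,0,0,0],[0,0,0.1,0,0,0],[0,0,0.11,0,0,0],[0,0,0.11,0,0,0],[0,0,0.11,0,0,0],[0,0,0.11,0,0,0],[0,0,0.11,0,0,0]])

```text
clock: 23.88
eef_pos: [433.6, -53.0, 52.9]
eef_rot: [3.14, -0.001, 3.141]
wrist_force: [-2.4, 6.2, 2.6]
finger_gap: 15.4
```

servo_tool(series=[[0,0,0.02,0,0,0],[0,0,0.04,0,0,0],[0,0,0.06,0,0,0],[0,0,0.07,0,0,0],[0,0,0.07,0,0,0],[0,0,0.07,0,0,0],[0,0,0.07,0,0,0],[0,0,0.07,0,0,0],[0,0,0.07,0,0,0],[0,0,0.07,0,0,0]])

```text
clock: 24.72
eef_pos: [433.7, -53.2, 52.7]
eef_rot: [3.141, -0.001, 3.141]
wrist_force: [-5.4, 5.3, 10.8]
finger_gap: 15.3
```

Run:
```python
from h import *
s=read_state();print(s['clock'],s['eef_pos'],s['eef_rot'],s['wrist_force'],s['moment'],s['finger_gap'])
snap('wrist','w6.png');big('w6.png',180,330,140,290,5,'w6a.png')
snap('scene','s6.png');big('s6.png',170,270,130,220,6,'s6a.png')
```

```text
24.7167 [433.68321903 -53.19345925  52.67985193] [ 3.14065482e+00 -1.04720284e-03  3.14075444e+00] [-5.37315244  5.28848289 10.78799952] [ 1.23755715  1.11636449 -0.01745328] 15.30946831590082
```

View pics/w6a.png

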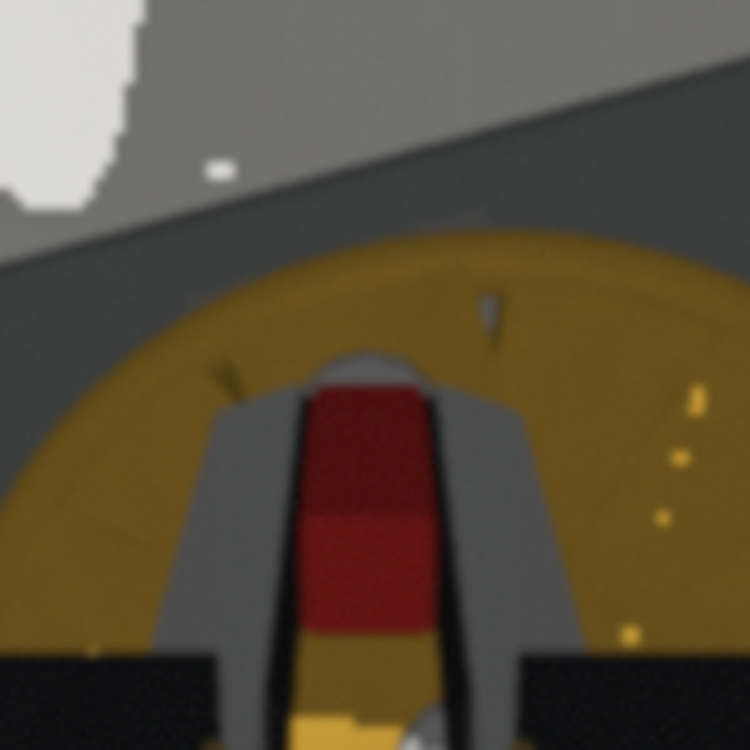

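View pics/s6a.png

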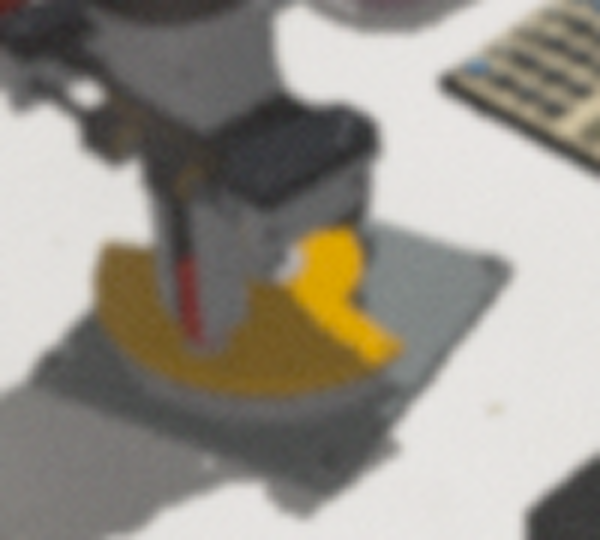

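servo_tool(series=[[0,0,0,0,0,0],[0,0,0,0,0,0],[0,0,0,0,0,0],[0,0,0,0,0,0],[0,0,0,0,0,0],[0,0,0,0,0,0],[0,0,0,0,0,0],[0,0,0,0,0,0],[0,0,0,0,0,0],[0,0,0,0,0,0]], gripper=4.5)

```text
clock: 25.65
eef_pos: [434.1, -53.6, 52.5]
eef_rot: [-3.142, 0.0, 3.141]
wrist_force: [-0.5, -0.1, -0.1]
finger_gap: 45.2
```

Run:
```python
from h import *
s=read_state();print(s['clock'],s['eef_pos'],s['wrist_force'],s['finger_gap'])
snap('wrist','w7.png');big('w7.png',180,330,140,290,5,'w7a.png')
```

```text
25.65 [434.14212774 -53.60939149  52.45926345] [-0.5274714  -0.14341249 -0.14256393] 45.16840090004904
```

View pics/w7a.png

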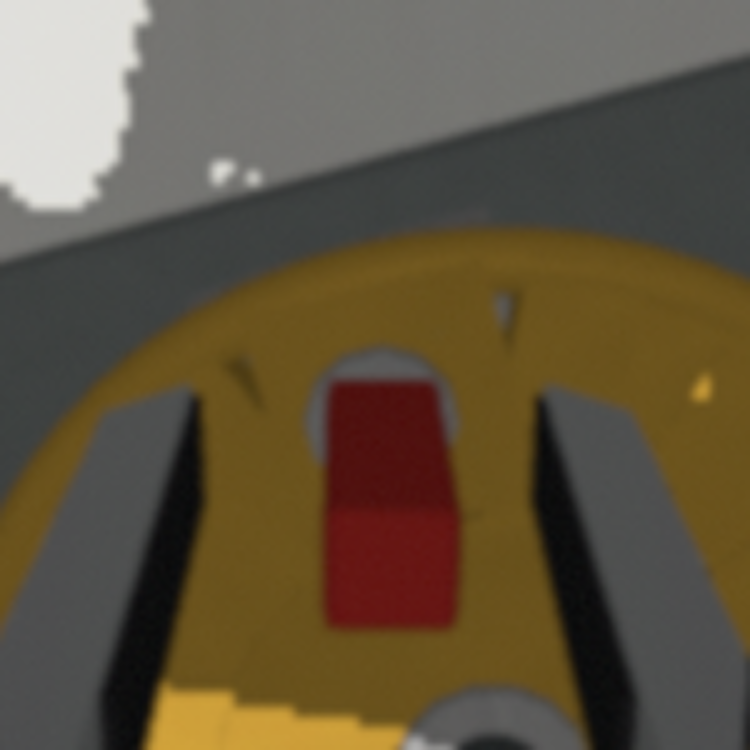

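servo_tool(series=[[0,0,-0.5,0,0,0],[0,0,-1.5,0,0,0],[0,0,-3,0,0,0],[0,0,-4.5,0,0,0],[0,0,-6,0,0,0],[0,0,-8,0,0,0],[0,0,-10,0,0,0],[0,0,-11,0,0,0],[0,0,-11.5,0,0,0],[0,0,-11.5,0,0,0]])

```text
clock: 26.53
eef_pos: [434.4, -53.7, 168.3]
eef_rot: [-3.141, 0.002, 3.141]
wrist_force: [0.8, 0.3, -0.3]
finger_gap: 44.8
```

Run:
```python
from h import *
s=read_state();print(s['clock'],s['eef_pos'],s['wrist_force'],s['finger_gap'])
snap('wrist','w8.png');big('w8.png',180,330,140,290,5,'w8a.png')
snap('scene','s8.png');big('s8.png',170,270,130,220,7,'s8a.png')
snap('top','t8.png')
```

```text
26.5333 [434.40677721 -53.65621702 168.30431741] [ 0.8037997   0.30301779 -0.28944935] 44.76031140795458
```

View pics/w8a.png

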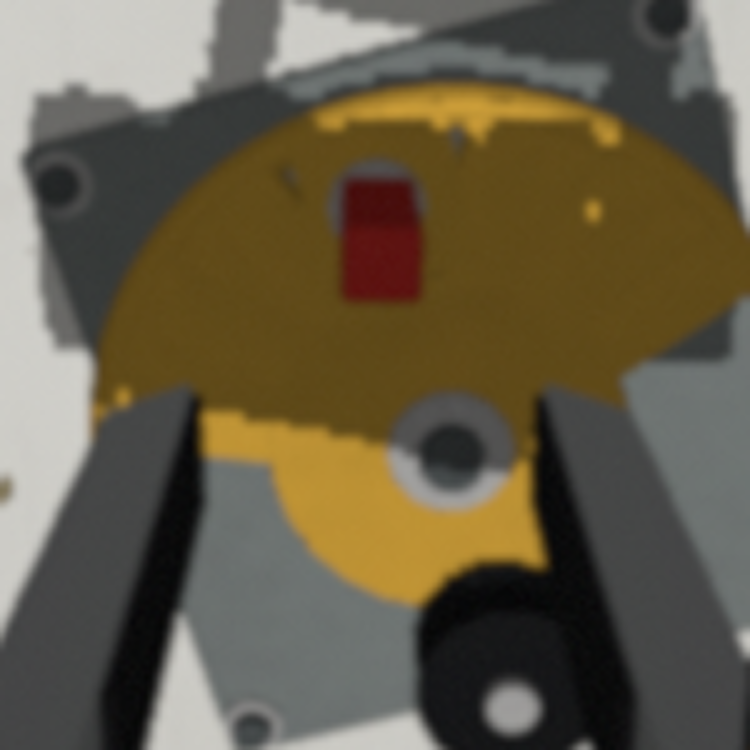

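View pics/s8a.png

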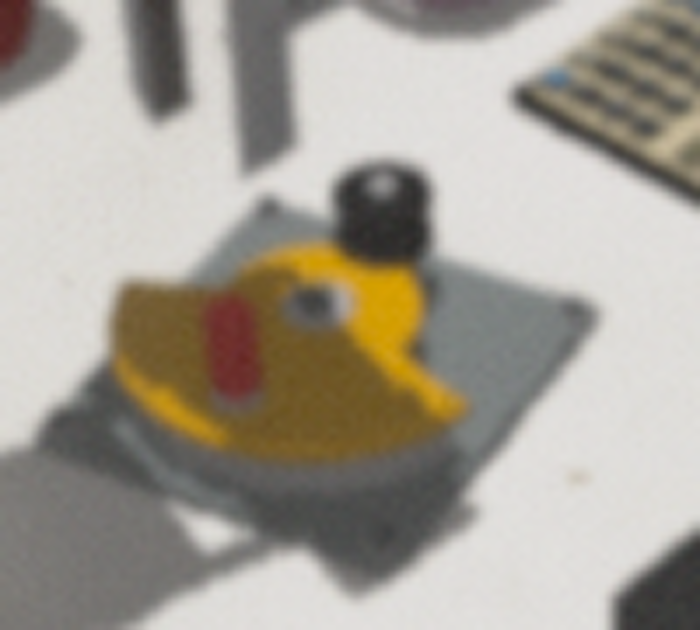

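View pics/s8.png

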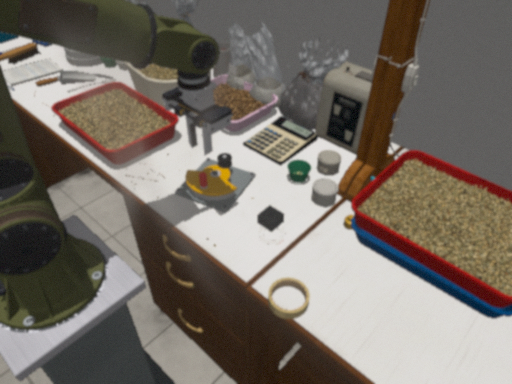

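Run:
```python
from h import *
big('w8.png',235,275,160,210,15,'w8b.png')
big('t8.png',150,260,170,260,7,'t8a.png')
```

```text
(no output)
```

View pics/w8b.png

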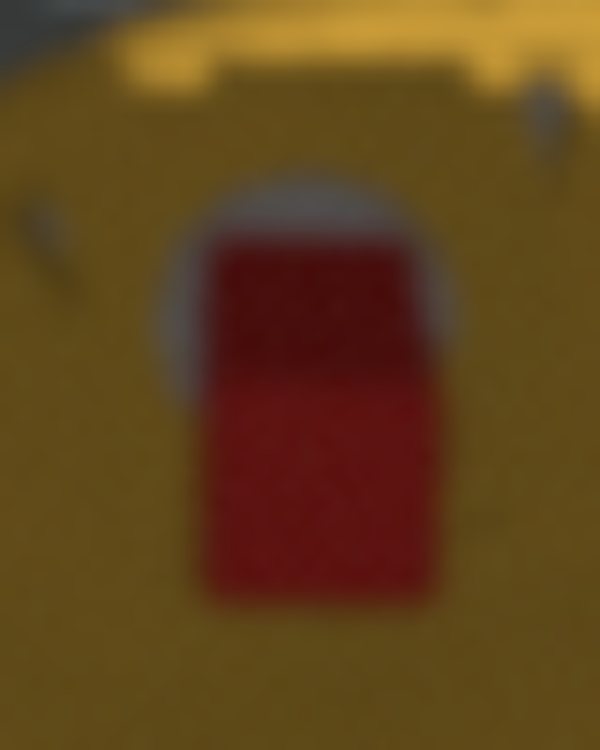

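View pics/t8a.png

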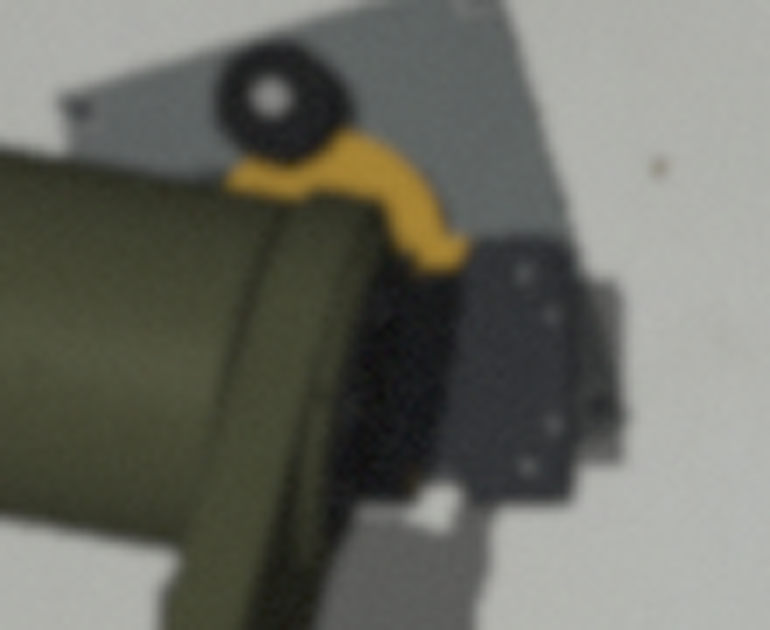

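Run:
```python
from h import *
h=ray('w8.png',256.3,192.5,88);ct=ray('w8.png',255.7,171.9,46);print('head',h,'collar far edge',ct,'-> centre',ct+[11,0,0])
d=h-(ct+[11,0,0]);print(np.degrees(d[:2]/42))
```

```text
head [432.70977141 -50.96143903  88.        ] collar far edge [422.24499979 -51.16943766  46.        ] -> centre [433.24499979 -51.16943766  46.        ]
[-0.73015066  0.28374866]
```

Run:
```python
from h import *
print(sign_off(), read_state()['clock'])
```

```text
the job is handed in; nothing more can be done
the job is handed in; nothing more can be done
```

The locking pin is home in the hidden hole and is holding the wheel back against its spring. I handed the job in at about 26.7 s of the 61 s allowed.

- **Finding the hole:** I took the pin from its holder, put it through the eye, and slid its foot over the sector while turning the wheel. Vertical contact was about 8 N for most of the slide, 12 N at most. The hole was roughly 0.6 rad from rest.
- **Seating:** The pin went down 16 mm without being forced. I felt the collar seat at about 12 N, at the height worked out for home to within 0.2 mm.
- **After letting go:** The wheel settled back about 2 mm onto the pin and stayed there. The last wrist picture shows the pin less than 1° off upright with its collar on the wheel. The gripper stands clear about 115 mm higher, with no force on the wrist.
- **Bystanders:** I worked well clear of the cup, tin, weight and tape, and the last scene picture shows none of them moved.

**Checks that disagreed:**
- The camera estimates of the wheel's axis differed by 2–3 mm. I corrected the path by feel after a sideways force of about 4 N on the eye's rim at the first step.
- The scene camera makes the pin look slightly tilted, but the closer wrist view does not.

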